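# Find the slot for a sanding paddle

## Robot

A 6-joint arm with a two-finger parallel gripper is mounted at the origin on the work surface. World frame = base frame: x ahead of the robot, y to its left, z up, the work surface at z = 0. Lengths are in mm, angles in rad, forces in N, time in s.
With the tool pointing down it reaches from about 400 to 825 mm from the base axis. Payload 7 kg.
Tool frame: the origin (TCP) lies at the very end of the fingers, on their centre line; the grasp point (between the pads) lies 19 mm behind it; z points along the fingers, y is the direction in which the jaws open and shut (so a half turn about z gives the same grasp; the last joint's range is limited). The gripper opens to 88 mm and grips with 3 to 60 N. Pads are 19 mm wide; open, the fingers measure 130 mm over their backs; the gripper's body (78 mm by 193 mm) begins 47 mm behind the grasp point.
Start: joints at [1.48, 0.359, 0.012, 0, -1.224, -0.288], TCP at [249.626, 627.122, 226.561] pointing down, gripper open.
Joint ranges: [-3.07, 3.07], [-1.43, 2.12], [-1.02, 1.25], [-3.03, 1.67], [-3.05, -0], [-3.03, 3.03]. Speed limits (rad/s): [2.39, 2.39, 3.01, 3.14, 3.14, 3.14].

## Interface

Orientations are given as a unit quaternion [x, y, z, w].
In Python, from plant import bot gives the robot as it stands. Calls block until the motion is done:
- bot.move_ptp(position, orientation): joint-space move of the TCP to a pose.
- bot.line_to(position, velocity=150, ori=None): straight line of the TCP; ori=None keeps the orientation; velocity is the mean speed in mm/s.
- bot.move_joints(angles): joint-space move.
- bot.move_gripper(opening, force=None): finger opening in mm; force is the grip in N (None keeps the last); returns when the fingers have stopped.
- bot.pause(seconds).
- bot.solve_ik(position, orientation): joint angles nearest the present ones, or None.
- bot.read_state(): the state.
- bot.camera(name): name is "scene" or "top"; returns the picture (400x640x3 uint8, red, green, blue); there is no depth.
- bot.get_calibration(name): a dict with "fx", "fy", "cx", "cy" (pixels), "view" (4x4, takes a point from world to camera coordinates). Camera axes: x right, y up, looking along -z (the intrinsics and any distortion apply to the point x, -y, -z); pixel columns grow to the right and rows downward; lengths in mm; the calibration is good to about 2 mm. A picture is of the moment at which its call begins. get_calibration takes no time and is no camera call.
A pose or a line that the arm cannot do raises bot.Unreachable and nothing moves.
- bot.close_job(): hands the job in, once; it reports no verdict.
The state is a dict: "t": time; "joint_pos": joint angles; "qvel": joint speeds; "tau": joint torques, N m; "tcp_pos": TCP position; "eef_rot": TCP orientation; "contact_force": force on the tool from outside, world axes, zero at the start; "moment": the same for the moment, N m; "width": finger opening in mm.
Only numpy, scipy, OpenCV 4.12 (cv2) and the standard library are available. Lean on these libraries where they do the work, as an engineer would, in place of code of your own. Each camera call takes 0.05 s, during which the arm holds its last target. There are 200 camera calls.

## Task

Take the sanding paddle that stands on the sheet of paper and, beginning at the narrowest slot of the wooden rack, lower it by its grip onto one slot after the next, touching down lightly without forcing it, until it reaches the first slot that lets it in. Leave it there, fully down on the slot's floor and let go; leave the other two paddles standing where they are.

Things in the scene. Friction and masses are not known exactly. Their poses are not given: they have to be found in the camera images.
- rack: Fixed wooden block, 134 (x) x 226 (y) x 44 mm high. Four slots open upwards, side by side along its y, narrowest at the -y end; each 104 mm long (x), 32 mm deep (floor 12 mm above the bench), with closed ends and 4 mm bevels at the mouth. Each slot but the narrowest suits one paddle with 3.5 mm to spare. Origin: centre of its underside; z up.
- sheet: Sheet of paper flat on the bench, 190 (x) x 150 (y) mm, under 1 mm thick, nothing to bump into. Origin: its centre. Exactly one paddle (which one changes) stands on it, within 25 mm of its centre; the other two stand more than 120 mm away.
- rack_hole0 (a point): Middle of the mouth of the rack's first (narrowest) slot, at the rack's top face, 44 mm above the bench, at y = -78 mm in the rack's frame; axes as the rack's. Slot 11.5 mm wide (along y) below the bevel.
- rack_hole1 (a point): Middle of the mouth of the rack's second slot, at the rack's top face, 44 mm above the bench, at y = -28 mm in the rack's frame; axes as the rack's. Slot 17.5 mm wide (along y) below the bevel.
- rack_hole2 (a point): Middle of the mouth of the rack's third slot, at the rack's top face, 44 mm above the bench, at y = 24 mm in the rack's frame; axes as the rack's. Slot 23.5 mm wide (along y) below the bevel.
- rack_hole3 (a point): Middle of the mouth of the rack's fourth (widest) slot, at the rack's top face, 44 mm above the bench, at y = 78 mm in the rack's frame; axes as the rack's. Slot 29.5 mm wide (along y) below the bevel.
- paddle_a: One of three sanding paddles, alike but for blade thickness (14, 20 or 26 mm, y). Plywood blade 90 mm long (x), 55 high, standing on its long edge; centred on top a dark wooden grip bar 50 mm long (x), 14 thick (y), from 55 to 90 mm above the lower edge: pinch it across y, fingertips above the blade. 50 to 150 g. Origin: middle of the lower edge; x along the blade, z up.
- paddle_b: One of three sanding paddles, alike but for blade thickness (14, 20 or 26 mm, y). Plywood blade 90 mm long (x), 55 high, standing on its long edge; centred on top a dark wooden grip bar 50 mm long (x), 14 thick (y), from 55 to 90 mm above the lower edge: pinch it across y, fingertips above the blade. 50 to 150 g. Origin: middle of the lower edge; x along the blade, z up.
- paddle_c: One of three sanding paddles, alike but for blade thickness (14, 20 or 26 mm, y). Plywood blade 90 mm long (x), 55 high, standing on its long edge; centred on top a dark wooden grip bar 50 mm long (x), 14 thick (y), from 55 to 90 mm above the lower edge: pinch it across y, fingertips above the blade. 50 to 150 g. Origin: middle of the lower edge; x along the blade, z up.
Not all that is in view belongs to the job. Leave any purple or yellow look-alike of the paddle_c alone.

How it is judged:
By the outcome, as a careful person would: the job done as asked, in the order asked, and still so for the second after the job is handed in, with the robot touching nothing.
It also fails if it takes over 48 s, if anything falls off the work surface, if the arm or the gripper's body presses on something with over 40 N, if the wrist force passes 120 N, or if a joint passes its speed limit or range.

## Working session

There is one attempt and no reset: what is moved stays moved. The work goes in short steps, each a Python script; the robot and the scene stay as the last script left them, time stands still between calls to the robot, and variables do not carry over. Pictures are saved under pics/ and viewed, about 8 in all and at most 12, crops included, and the job is handed in when it is done.

```bash
ls; mkdir -p pics; python3 - <<'E'
from plant import bot
import cv2
for n in("scene","top"):
    cv2.imwrite(f"pics/{n}0.png",bot.camera(n)[:,:,::-1]); c=bot.get_calibration(n); print(n,c)
s=bot.read_state();print(s['t'],s['eef_rot'],s['tcp_pos'],s['contact_force'],s['width'])
E
```

```text
pics
scene {'fx': 400.28456849140775, 'fy': 400.28456849140775, 'cx': 322.03360914563825, 'cy': 195.02683424472278, 'view': array([[-8.98189587e-01,  4.39608299e-01, -9.43350046e-05,
         5.14622079e+02],
       [-3.63344753e-01, -7.42250219e-01,  5.63067671e-01,
         1.64580143e+02],
       [ 2.47459201e-01,  5.05775795e-01,  8.26410787e-01,
        -1.03737981e+03],
       [ 0.00000000e+00,  0.00000000e+00,  0.00000000e+00,
         1.00000000e+00]])}
top {'fx': 477.08443170373295, 'fy': 477.08443170373295, 'cx': 312.2683405287588, 'cy': 193.84671343530204, 'view': array([[-1.62199327e-02, -9.99741617e-01, -1.59252340e-02,
        -1.10001846e+01],
       [ 9.98443747e-01, -1.70447171e-02,  5.30995424e-02,
        -5.47944526e+02],
       [-5.33572635e-02, -1.50391793e-02,  9.98462230e-01,
        -1.00083035e+03],
       [ 0.00000000e+00,  0.00000000e+00,  0.00000000e+00,
         1.00000000e+00]])}
0.1 [ 9.82105053e-01 -1.88332463e-01 -6.49748656e-05  7.37478319e-04] [249.48775073 626.73528453 225.72798948] [ 0.47554255  0.35707915 -0.41371625] 87.83827843241835
```

View pics/top0.png

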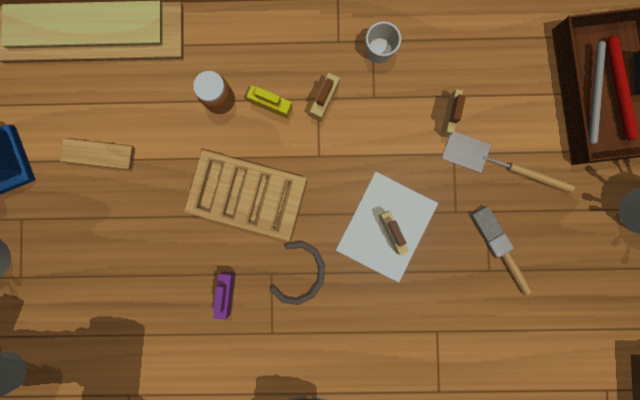

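View pics/scene0.png

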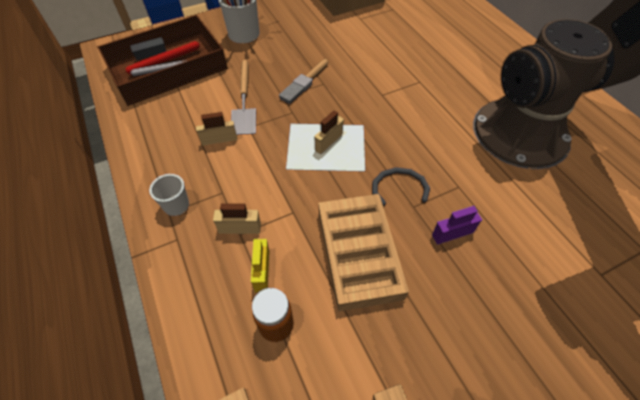

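The top view shows the rack around (246,195), with its narrowest slot on the right at (283,204), and the paper with its paddle at (394,232). The other two paddles are at (324,95) and (454,112), and the lookalikes are yellow (269,99) and purple (224,295). I'll zoom in on the rack and paper.

```bash
python3 - <<'E'
import cv2
t=cv2.imread("pics/top0.png")
cv2.imwrite("pics/topcrop.png",cv2.resize(t[140:290,180:446],None,fx=3,fy=3,interpolation=cv2.INTER_CUBIC))
s=cv2.imread("pics/scene0.png")
cv2.imwrite("pics/scenecrop.png",cv2.resize(s[110:310,280:440],None,fx=3,fy=3,interpolation=cv2.INTER_CUBIC))
E
```

```text
(no output)
```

View pics/topcrop.png

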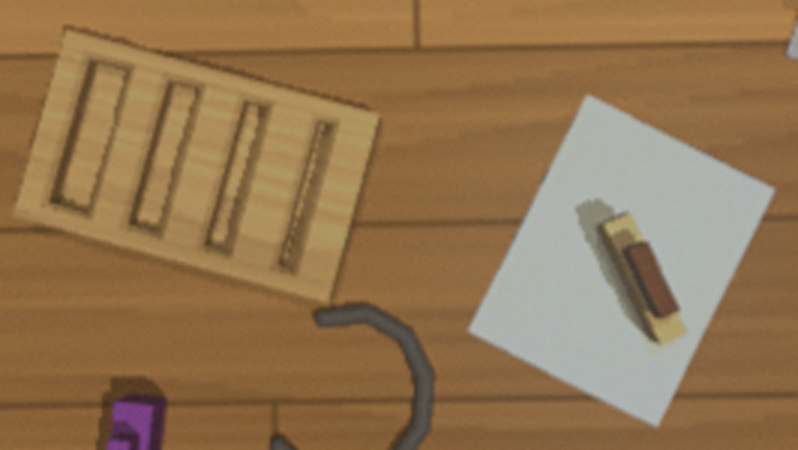

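View pics/scenecrop.png

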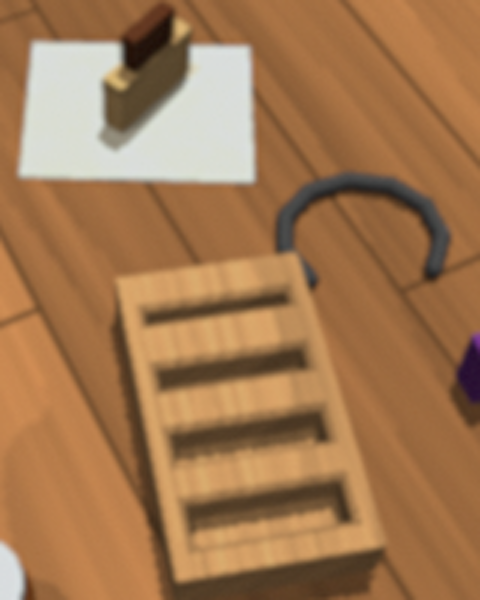

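The crops give usable corners: rack top face at (65,30), (380,115), (332,302), (15,215) in the top crop, and grip top at (625,250) to (680,310). I'll fit the rack and paddle poses with both cameras.

```bash
cat > h.py <<'E'
import numpy as np
from scipy.optimize import least_squares
from scipy.spatial.transform import Rotation as R
from plant import bot
def proj(n,P):
    c=bot.get_calibration(n); v=c['view']; p=np.atleast_2d(P)@v[:3,:3].T+v[:3,3]
    return np.c_[c['cx']+c['fx']*p[:,0]/-p[:,2], c['cy']-c['fy']*p[:,1]/-p[:,2]]
def world(q,L):
    c,s=np.cos(q[2]),np.sin(q[2]); L=np.asarray(L,float)
    return np.c_[q[0]+c*L[:,0]-s*L[:,1], q[1]+s*L[:,0]+c*L[:,1], L[:,2]]
def fit(obs,q0):
    r=lambda q:np.concatenate([(proj(n,world(q,L))-px).ravel() for n,L,px in obs])
    f=least_squares(r,q0,loss='soft_l1'); return f.x,np.round(f.fun,1)
def down(yaw): # tool pointing down, tool y along (yaw+90deg)
    return R.from_euler('z',yaw)*R.from_quat([1,0,0,0])
E
python3 - <<'E'
from h import *
T=lambda a:(np.array(a)+.5)/3-.5+[180,140]
S=lambda a:(np.array(a)+.5)/3-.5+[280,110]
c=lambda a,b,z:[[a,b,z],[a,-b,z],[-a,-b,z],[-a,b,z]]
ot=('top',c(67,113,44),T([(65,30),(380,115),(332,302),(15,215)]))
L=c(67,113,44)
os=('scene',L,S([(175,580),(118,280),(297,255),(382,548)]))
for o in([ot,os],[ot],[os]): print('rack',fit(o,[550,150,-.2]))
# slot centre points seen in the top picture (mouth): midpoints
q,_=fit([ot,os],[550,150,-.2])
print('holes top crop',(proj('top',world(q,[[0,y,44] for y in(-78,-28,24,78)]))-[180,140])*3)
g=('top',c(25,7,90),T([(625,250),(648,242),(680,310),(657,318)]))
gs=('scene',[[25,0,90],[-25,0,90]],S([(126,46),(170,9)]))
for o in([g,gs],[g],[gs]):
    for y0 in (.4,.4+np.pi): print('pad',fit(o,[500,-150,y0]))
sh=('top',[[95,75,0],[95,-75,0],[-95,-75,0],[-95,75,0]],T([(587,95),(775,190),(657,427),(469,330)]))
print('sheet',fit([sh],[500,-150,-.4]))
s=bot.read_state();print(s['joint_pos'], down(0).as_quat())
E
```

```text
rack (array([ 5.46808785e+02,  1.19157658e+02, -2.86772279e-01]), array([ 0.3, -0.4, -0.3,  0. , -1.8,  0.3, -1.1, -0.1, -0.3,  0.3, -1.2,
       -1. , -0.3, -1.3,  1. , -0.8]))
rack (array([ 5.46719598e+02,  1.17676806e+02, -2.78286780e-01]), array([ 0.6,  0. ,  0.3, -0.5, -0.6, -0. , -0.2,  0.5]))
rack (array([ 5.46940157e+02,  1.20478713e+02, -2.94778231e-01]), array([-0.6,  0.7, -0.6, -0.8,  0.4, -0.7,  0.9,  0.2]))
holes top crop [[303.07335546 194.12023906]
 [233.35738945 174.78090929]
 [161.07360369 154.72926187]
 [ 86.24686865 133.97219592]]
pad (array([ 4.64335902e+02, -1.85243798e+02,  3.99054447e-01]), array([ 0.2, -0.4, -0.9, -0.6, -1. ,  0.2,  0.1,  0.4,  0.2, -2.4, -0.6,
       -1.5]))
pad (array([ 4.64335902e+02, -1.85243798e+02,  3.99054482e-01]), array([ 0.2, -0.4, -0.9, -0.6, -1. ,  0.2,  0.1,  0.4,  0.2, -2.4, -0.6,
       -1.5]))
pad (array([ 4.64187959e+02, -1.86012839e+02,  4.09457748e-01]), array([ 0.5, -0.2, -0.7, -0.5, -0.5,  0.2,  0.6,  0.5]))
pad (array([ 4.64187959e+02, -1.86012839e+02,  4.09457795e-01]), array([ 0.5, -0.2, -0.7, -0.5, -0.5,  0.2,  0.6,  0.5]))
pad (array([ 4.66838884e+02, -1.79250813e+02,  3.83239796e-01]), array([ 0.3, -0.4, -0.3,  0.5]))
pad (array([ 466.83888369, -179.25081263,    6.66642506]), array([ 0.3, -0.4, -0.3,  0.5]))
sheet (array([ 475.99447494, -179.06510573,   -0.48771973]), array([ 0.2, -0.1,  0.1, -0.3, -0.1,  0.1, -0.2,  0.3]))
[ 1.48009765e+00  3.59308415e-01  1.11601904e-02 -2.92135890e-04
 -1.22410307e+00 -2.88129862e-01] [1. 0. 0. 0.]
```

```bash
python3 - <<'E'
from h import *
import cv2
psi=0.404; x,y=464.5,-185
rk=[546.8,119.2,-.287]; h0=world(rk,[[0,-78,0]])[0]
for k in(0,np.pi,-np.pi):
    print(k,[bot.solve_ik(p,down(a+k).as_quat()) for p,a in(([x,y,60],psi),([h0[0],h0[1],130],rk[2]))])
k=0
Q=down(psi).as_quat()
bot.move_ptp([x,y,140],Q); print(bot.read_state()['t'])
cv2.imwrite("pics/pre.png",bot.camera("scene")[:,:,::-1])
bot.line_to([x,y,61],100); s=bot.read_state(); print(s['t'],s['tcp_pos'],s['contact_force'])
bot.move_gripper(0,15); s=bot.read_state(); print(s['t'],s['width'],s['tcp_pos'],s['contact_force'])
bot.line_to([x,y,140],100); bot.pause(.1); s=bot.read_state(); print(s['t'],s['width'],s['tcp_pos'],s['contact_force'])
a=cv2.imread("pics/pre.png")[60:260,200:460]
b=bot.camera("scene")[60:260,200:460,::-1]
cv2.imwrite("pics/grasp.png",cv2.resize(np.hstack([a,b]),None,fx=1.5,fy=1.5))
E
```

```text
0 [array([ 0.01468286,  0.25231158, -0.58155158,  0.        , -0.73693316,
        1.96011347]), array([ 0.45720017,  0.202481  , -0.44617654,  0.        , -0.92213879,
        0.82659615])]
3.141592653589793 [array([ 0.01468286,  0.25231158, -0.58155158,  0.        , -0.73693316,
       -1.18147918]), array([ 0.45720017,  0.202481  , -0.44617654,  0.        , -0.92213879,
       -2.3149965 ])]
-3.141592653589793 [array([ 0.01468286,  0.25231158, -0.58155158,  0.        , -0.73693316,
       -1.18147918]), array([ 0.45720017,  0.202481  , -0.44617654,  0.        , -0.92213879,
       -2.3149965 ])]
3.0667
4.0583 [ 464.96329135 -185.03575652   61.44371461] [1.08973942 0.17873555 0.78239278]
5.2 14.104258303694499 [ 464.50157035 -184.98230716   60.96872225] [-0.28474377 -0.5862072  -0.68179279]
6.2417 14.15753000754999 [ 463.94790193 -184.94013537  139.19412294] [ 1.03293902  0.61711387 -0.95416053]
```

View pics/grasp.png

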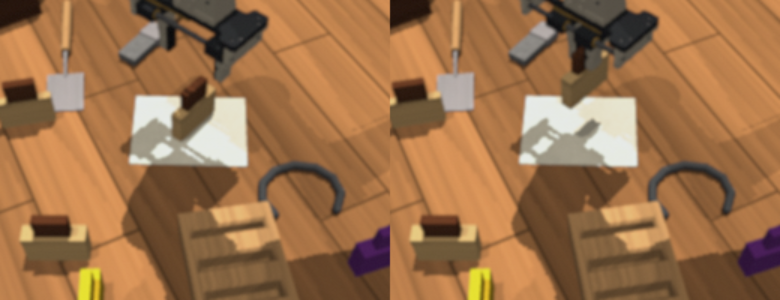

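The right half shows the paddle held level and clear of the paper, with a 14.2 mm grip width. Next is a guarded touch on slot 0.

```bash
cat >> h.py <<'E'
RK=[546.8,119.2,-.287]; OFF=61.; HY=(-78,-28,24,78)
def over(i,z,dx=0,dy=0): return np.r_[world(RK,[[dx,HY[i]+dy,0]])[0,:2],z+OFF]
def fz(n=3):
    f=[]
    for _ in range(n): f.append(bot.read_state()['contact_force']); bot.pause(.01)
    return np.mean(f,0)
def guarded(i,z0,z1,step,base,lim=3.,**k):
    z=z0
    while z>z1:
        z-=step; bot.line_to(over(i,z,**k),25); d=fz()-base
        if abs(d[2])>lim or np.hypot(*d[:2])>6: break
    s=bot.read_state(); print('z',round(z,2),'t',s['t'],'d',d.round(1),s['tcp_pos'].round(2),'w',round(s['width'],2)); return z,d
E
python3 - <<'E'
from h import *
import cv2
bot.move_ptp(over(0,62),down(RK[2]).as_quat()); print(bot.read_state()['t'])
bot.line_to(over(0,47.5),60); b=fz(5); print('base',b)
z,d=guarded(0,47.5,30,.8,b)
im=bot.camera("scene")[150:320,290:440,::-1]
cv2.imwrite("pics/touch0.png",cv2.resize(im,None,fx=3.5,fy=3.5,interpolation=cv2.INTER_CUBIC))
if z>36: bot.line_to(over(0,60),80)
s=bot.read_state();print(s['t'],s['width'],fz())
E
```

```text
7.3417
base [-0.11232547  0.13065516 -0.87238262]
z 43.5 t 9.15 d [-0.7  0.3  4.7] [524.93  44.39 104.89] w 13.86
9.5583 13.588415312263162 [ 0.10105472 -0.10933653 -2.0009926 ]
```

View pics/touch0.png

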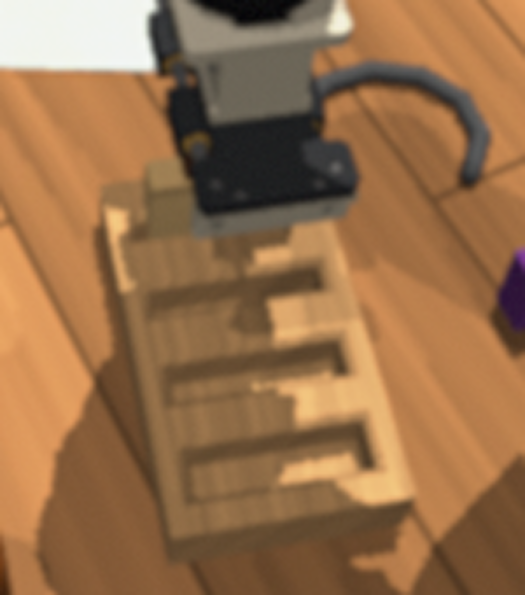

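It touched at bottom z ≈ 43.5–44, resting on the top face, so it is wider than slot 0. On to slot 1, where the touch depth will also indicate the thickness.

```bash
python3 - <<'E'
from h import *
bot.line_to(over(1,58),120); bot.line_to(over(1,46.5),60); b=fz(5); print('base',b)
z,d=guarded(1,46.5,30,.8,b)
if z>36: bot.line_to(over(1,58),80)
s=bot.read_state();print(s['t'],s['width'],s['tcp_pos'],fz())
E
```

```text
base [-0.16851565  0.02646607 -0.91094853]
z 43.3 t 11.6333 d [-1.8 -0.2  6.3] [539.05  92.34 104.88] w 13.89
11.9667 13.769610477869955 [539.16397302  92.54992737 119.28902291] [-0.52794238 -0.24371652 -1.63083672]
```

```bash
python3 - <<'E'
from h import *
import cv2
bot.line_to(over(2,58),120); bot.line_to(over(2,46),60); b=fz(5); print('base',b)
z,d=guarded(2,46,30,.6,b)
im=bot.camera("scene")[150:320,290:440,::-1]
s=bot.read_state();print(s['t'],s['width'],s['tcp_pos'],s['moment'])
if z>36: bot.line_to(over(2,58),80)
top=bot.camera("top")[120:270,170:330,::-1]
s2=bot.camera("scene")[150:320,290:440,::-1]
f=lambda a:cv2.resize(a,(400,450),interpolation=cv2.INTER_CUBIC)
cv2.imwrite("pics/touch2.png",np.hstack([f(im),f(s2)]))
E
```

```text
base [ 0.09104582 -0.18199397 -1.0271309 ]
z 29.8 t 20.3917 d [ 0.1 -0.1  0.3] [553.57 142.23  90.77] w 13.78
20.4417 13.932960920719859 [553.57949944 142.22071586  90.80760642] [-0.02714634 -0.03017061 -0.01638451]
```

View pics/touch2.png

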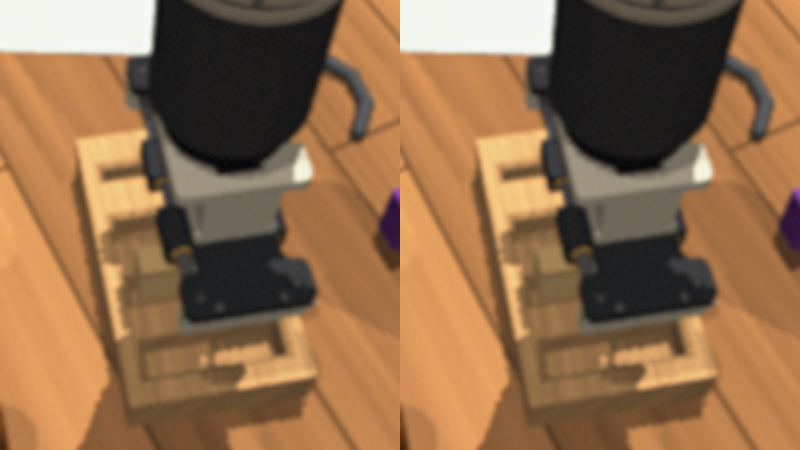

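The paddle entered slot 2 (bottom at 30 mm, no contact force). The slot 1 touch was higher than expected for a 20 mm blade, so before settling it I'll check the thickness on the first image with 14, 20 and 26 mm outlines, to rule out a false refusal.

```bash
python3 - <<'E'
from h import *
import cv2
t=cv2.imread("pics/top0.png"); s=cv2.imread("pics/scene0.png"); rows=[]
for n,im,(u,v) in(("top",t,(395,232)),("scene",s,(327,132))):
    r=[]
    for w in(0,14,20,26):
        c=cv2.resize(im[v-27:v+27,u-23:u+23],None,fx=4.3,fy=4.3,interpolation=cv2.INTER_CUBIC)
        for z in (55,) if w else ():
            P=proj(n,world([464.4,-185.3,.402],[[45,w/2,z],[45,-w/2,z],[-45,-w/2,z],[-45,w/2,z]]))
            cv2.polylines(c,[np.int32(((P-[u-23,v-27])+.5)*4.3)],True,(255,255,0),1)
        r.append(c)
    rows.append(np.hstack(r))
cv2.imwrite("pics/thick.png",np.vstack(rows))
E
```

```text
(no output)
```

View pics/thick.png

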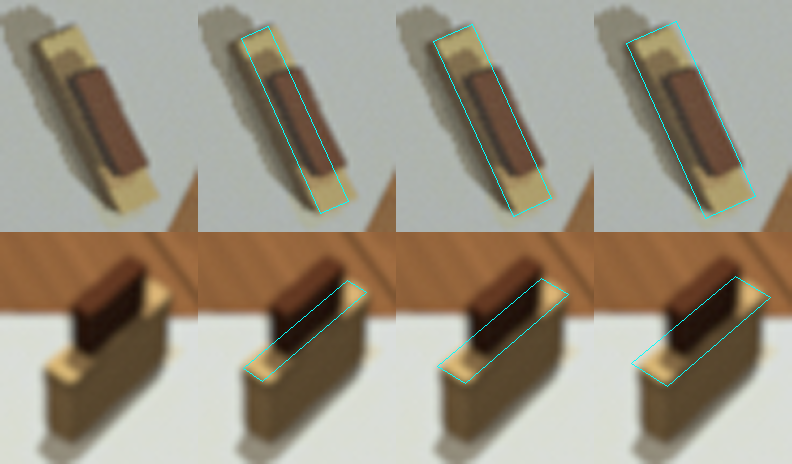

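The 20 mm outline matches in both views (14 is clearly too narrow, 26 too wide), so slot 2 is correct and slot 1 really refused it. Now I'll lower it to the floor at 12 mm, release and retreat.

```bash
python3 - <<'E'
from h import *
import cv2
s=bot.read_state(); z=s['tcp_pos'][2]-OFF; print(s['t'],z); 
bot.line_to(over(2,z),40)
b=fz(5); print(b)
z,d=guarded(2,z,16.5,3,b)
if np.abs(d).max()<3: z,d=guarded(2,z,9.5,.8,b,lim=2.5)
print(z,d)
if z<14:
    bot.move_gripper(40); bot.pause(.2); s=bot.read_state(); print('rel',s['t'],s['width'],s['tcp_pos'],fz())
    p=s['tcp_pos']; bot.line_to([p[0],p[1],190],150)
    bot.move_ptp([500,-60,230],down(RK[2]).as_quat()); print(bot.read_state()['t'])
f=lambda n,a,b,c,d:cv2.resize(bot.camera(n)[a:b,c:d,::-1],(400,425),interpolation=cv2.INTER_CUBIC)
cv2.imwrite("pics/end.png",np.hstack([f("scene",150,320,280,440),f("top",120,290,160,320)]))
E
```

```text
20.5417 29.808601513651666
[ 0.24412907 -0.30762125 -0.96361259]
z 14.81 t 22.2917 d [ 0.1 -0.2 -0.9] [553.49 142.16  75.65] w 13.81
z 11.61 t 23.3917 d [-1.1 -0.3  3.8] [553.76 142.26  72.9 ] w 13.92
11.608601513651664 [-1.07901386 -0.26005484  3.79178424]
rel 24.2667 39.95979950899395 [553.58110462 142.22254068  72.61743507] [ 0.064295    0.30762999 -0.28126647]
26.0833
```

View pics/end.png

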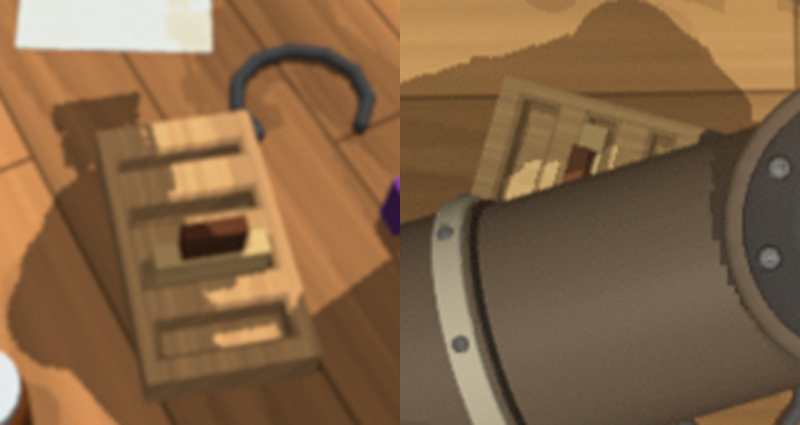

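The paddle sits upright in the third slot. The floor contact came at bottom z ≈ 11.9 mm, against 12 mm expected, and the gripper is clear.

```bash
python3 -c "
from plant import bot
bot.close_job()"
```

```text
the job is handed in; nothing more can be done
```

The sanding paddle from the paper is now in the rack's third slot, fully down and released, and I have handed the job in at about 26 s of the 48 s allowed. Handing in reports no verdict.

- **First slot:** it refused the paddle at a light touch of about 5 N, with the lower edge about 44 mm above the bench.
- **Second slot:** it also refused, at about 6 N and about 44 mm.
- **Third slot:** the paddle went in without contact force. It met the floor at 11.9 mm with about 4 N (12 mm expected).

**Last checks:** the final picture shows the paddle upright in the third slot with the gripper away from it. I didn't approach the other two paddles, but that close-up doesn't show them.

**One disagreement:** the second-slot touch came about 2–3 mm higher than a centred 20 mm blade should give, so I was probably a couple of millimetres off centre there. I then checked the thickness on the first images. It matched 20 mm in both views, so the second slot (17.5 mm) was too narrow and the third (23.5 mm) is the right one.

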